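Close and lock the two-part mould

TASK

Close the two-part silicone mould and lock it: with the fingertips gently push the black knob along the long leg of the L-shaped slot until the mould halves meet, then push it sideways, round the corner, fully home to the end of the short leg. Only push it: do not take the knob between the fingers, ram it or pull it up, and leave the figures, cups and tools around it where they are. Finish with the hand clear of everything.

Things in the scene. Friction and masses are not known exactly. Their poses are not given: they have to be found in the camera images.
- fixture: Mould-closing fixture, fixed to the table: plywood base 190 x 385 x 12 mm with a level steel gate plate. Origin on the table surface, z up; +y runs along the slot's long leg to the mould, +x along its short leg. The plate's top, 54 mm above the table, covers x -85 to 85, y -110 to 70 mm and is bare but for the knob. The base covers y -120 to 265 mm.
- slot_start (a point): Point of the gate plate's top, 54 mm above the table, where the long leg of the 16 mm wide L-shaped slot begins; 70 mm from the corner. Axes as the fixture's.
- mould_face (a point): Middle of the fixed mould half's parting face (at y = 205 mm in the fixture's frame). Two white silicone halves, 120 mm wide and 78 mm high, stand beyond the plate, backed by plywood boards up to 91 mm high. The moving half's board is always 120 mm ahead (+y) of the knob axis. Axes as the fixture's.
- carriage (a joint): How far the pin, sliding carriage and moving mould half have gone along the long leg (fixture +y), m: 0 = open, 0.070 = stop at the corner, mould halves together. Starts between 0 and 0.020. No spring: it stays where it is left (sliding friction about 2 N).
- crosshead (a joint): How far the pin has gone along the short leg (fixture +x), m: 0 = in line with the long leg, 0.038 = stop at the short leg's end, locked. The slot's inner corner blocks the 12 mm pin unless the carriage is within about 2 to 4 mm of its 0.070 stop. No spring; sliding friction about 1.2 N.
- pin_lift (a joint): How far the knob and pin have been pulled up, m: 0 = seated in the slot by its own weight, 0.030 = pulled out of the slot. It must stay down.
- knob: The black upright round knob on top of the locking pin: 24 mm in diameter, 50 mm tall, with a 30 mm shoulder 4 mm thick at its foot. Origin on its axis at the underside of the shoulder, 57 mm above the table (3 mm above the gate plate) when seated; its top is at 107 mm. Axes parallel to the fixture's. It does not turn; it moves with the pin along the slot.
- corner (a point): Point of the gate plate's top, 54 mm above the table, at the slot's corner: the knob axis is over it when the mould is just closed. Axes as the fixture's.
- slot_end (a point): Point of the gate plate's top, 54 mm above the table, at the end of the short leg, 38 mm from the corner: the knob axis is over it when locked. Axes as the fixture's.
- figure_tall: Bystander: a moulded dark red wax bear figure, 110 mm tall, about 52 mm across, on the table beside the mould end of the fixture, 0.15 to 0.17 m to its +x side. Origin at the underside on its axis. Leave alone.
- figure_small: Bystander: a smaller wax bear of the same kind, 70 mm tall, about 33 mm across, on the table 0.14 to 0.16 m to the +x side of the gate plate's middle. Origin at the underside on its axis. Leave alone.
- mould_cup: Bystander: a low open white silicone cup, 80 mm across and 50 mm tall, on the table 0.15 to 0.18 m to the -x side of the gate plate. Origin at the underside on its axis. Leave alone.
- mix_cup: Bystander: an open white mixing cup, 74 mm across and 80 mm tall, on the table 0.18 to 0.21 m from the fixture's origin towards its -y end. Origin at the underside on its axis. Leave alone.
- hardener: Bystander: a white bottle 50 mm across and 110 mm tall, right of the table. Origin at the underside on its axis. Leave alone.
- glue_gun: Bystander: a red hot-glue gun lying on its side, about 290 mm long with its glue stick, 33 mm high, on the left of the table. Origin at the underside, about its middle. Leave alone.
- spatula: Bystander: a spatula lying flat, on the right of the table. Origin at the underside, about its middle. Leave alone.

How it is judged:
On the way, in this order (a step that is already met when the one before it is completed fails the run):
1. the mould halves are pushed together, the pin at the corner (value of joint carriage above 0.064 m).
2. the pin is pushed home along the short leg (value of joint carriage above 0.065 m and value of joint crosshead above 0.032 m and value of joint pin_lift below 0.004 m), for 0.2 s.
At the end, for the whole second after the job is handed in: The carriage is at least 65 mm along the long leg (of 70), the pin at least 32 mm along the short leg (of 38), still seated (lifted less than 4 mm), and at rest (all of step 2 and velocity of joint carriage between -0.005 and 0.005 m/s and velocity of joint crosshead between -0.005 and 0.005 m/s); the robot touches nothing.
It fails at once if the pin is pulled up by more than 8 mm (value of joint pin_lift above 0.008 m).
It fails at once if the knob is taken between the fingers (horizontal distance between the grasp point and knob below 0.012 m and z of the grasp point in the frame of knob below 0.055 m).
It fails at once if the knob is rammed or squeezed (over 60 N from the fingers, both fingers added) (contact force between the fingers and knob above 60 N).
It fails at once if a bystander is moved by more than 30 mm (distance of any of figure_tall, figure_small, mould_cup, mix_cup, hardener, glue_gun, spatula from where it was at the start of the episode above 0.03 m).
It fails at once if a standing figure, cup or bottle is tipped over (angle between any of figure_tall, figure_small, mould_cup, mix_cup, hardener's own z axis and vertical above 0.6 rad).
It also fails if it takes over 38 s, if anything falls off the work surface, if the arm or the gripper's body presses on something with over 40 N, if the wrist force passes 120 N, or if a joint passes its speed limit or range.

ROBOT

A 7-joint arm with a two-finger parallel gripper is mounted at the origin on the work surface. World frame = base frame: x ahead of the robot, y to its left, z up, the work surface at z = 0. Lengths are in m, angles in rad, forces in N, time in s.
With the tool pointing down it reaches from about 0.4 to 0.875 m from the base axis. Payload 19.3 kg.
Tool frame: the origin (TCP) lies midway between the tips of the shut fingers; the grasp point (between the pads) lies 19 mm behind it; z points along the fingers, y is the line along which they close (so a half turn about z gives the same grasp; the last joint's range is limited). The gripper opens to 85 mm and grips with 20 to 120 N. Pads are 22 mm wide; open, the fingers measure 114 mm over their backs; the gripper's body (76 mm by 85 mm) begins 54 mm behind the grasp point. The pads swing forward as they close: fully open they stand 13 mm farther back than shut.
Start: joints at [-1.389, 0.521, -0.036, 1.599, 0.021, 1.021, -0.113], TCP at [0.156, 0.605, 0.231] pointing down, gripper open.
Joint ranges: [-2.91, 2.91], [-0.3, 2.13], [-1.5, 1.42], [0.17, 2.43], [-1.26, 4.41], [0.16, 1.93], [-2.52, 2.52]. Speed limits (rad/s): [1.89, 1.89, 2.39, 2.39, 3.01, 3.01, 3.01].

INTERFACE

Orientations are given as [roll, pitch, yaw] about the fixed x, y, z axes, in that order (R = Rz(yaw) Ry(pitch) Rx(roll)).
In Python, from workcell import bot gives the robot as it stands.
- The arm moves only by the tool move_arm, never from a script. Its argument "series" is a list of rows, each a list of 3 entries, a list of its own where there are three numbers: the shift along the tool's x, y, z in cm, then the turn, a rotation vector about the tool's x, y, z in rad, then the opening in per cent of the stroke, from 0 (shut) to 100 (fully open). A call has 1 to 20 rows; each row is the pose to reach, as a shift and turn from the pose commanded when the call began, along the tool's axes at that moment; what a row does not reach only later rows make up. A row lasts 1/12 s, in which the tool goes at most 41.7 mm and 7.16 degrees, less where a joint would pass 70% of its speed; a pose out of reach is approached as far as the arm can. A call with a gripper value outside its range is refused whole. The fingers move at their own pace and stop on an object; "squeeze" is the grip in N (left out, the last holds). Time passes only in rows, so rows that repeat a pose let the fingers close. It gives the time, the measured TCP pose, the force, the opening and the grip force at its end, in the units of the state.
- bot.observe(): the state, without advancing time (a new reading comes with each control period).
- bot.grab_frame(name): name is "scene" or "side" or "wrist"; returns (picture, depth): 480x640x3 uint8, red, green, blue; 480x640 float32, m along the optical axis (not along the pixel's ray), 0 where there is no reading.
- bot.camera_params(name): a dict with "fovy" (degrees; the focal length in pixels is half the picture's height over the tangent of half this angle, whatever the lens; pixels are square), "cx", "cy" (the principal point, pixels), "dist_coeffs" ([k1, k2, p1, p2, k3] as OpenCV has them; the pictures are not rectified), "R" (3x3) and "t" (3): a world point X has camera coordinates R X + t; the wrist camera has in their place "tool_from_camera" (4x4, takes a point from camera to tool coordinates, whose origin is the TCP and whose axes are the flange's). Camera axes: x right, y down, z forward; pixel columns grow to the right and rows downward; lengths in m; the calibration is good to about 2 mm. A picture is of the moment at which its call begins: read the wrist's pose just before it. camera_params takes no time and is no camera call.
- bot.job_done(): hands the job in; it is judged then, once.
Trained networks look in the newest picture that a camera, given by its name, has taken for a name from the list of things; names that differ only in an ending like _2 or _b are one class to them, and where a whole thing is asked for, a point or a joint stands for the part that bears it (a point fixed in the world has none). Each returns a list of dicts, best first, with "conf" (0 to 1); they miss things now and then, are a little off and sometimes report something else, mostly with a low value. They report only what shows in the picture. A call takes as long as a camera call.
- bot.find_in(camera, thing): "bbox" ([left, top, right, bottom] in pixels, round what is visible of it).
- bot.trace(camera, thing): "mask" (480x640 bool, what is visible of it) and "bbox" ([left, top, right, bottom] in pixels, round what is visible of it).
The state is a dict: "clock": time; "qpos": joint angles; "qd": joint speeds; "joint_efforts": joint torques, N m; "position": TCP position; "tool_rot": TCP orientation; "force": force on the tool from outside, world axes, zero at the start; "moment": the same for the moment, N m; "grip_width": finger opening in m; "finger_force": force on a finger pad.
Only numpy, scipy, OpenCV 4.12 (cv2) and the standard library are available. Lean on these libraries where they do the work, as an engineer would, in place of code of your own. Each camera call takes 0.05 s, during which the arm holds its last target. There are 200 camera calls.

## Working session

There is one attempt and no reset: what is moved stays moved. The work goes in short steps, Python scripts to look and compute and a tool call to move; the robot and the scene stay as the last step left them, time stands still between calls to the robot, and variables do not carry over. Pictures are saved under pics/ and viewed, at most 10 in all, crops included, and the job is handed in when it is done.

Besides the shell and the picture viewer there is one more tool, called after "Emit:" as name(argument=value, ...), one argument or row to a line, values as JSON. move_arm: Moves the arm, as the interface text tells. Its arguments: {"type":"object","properties":{"series":{"type":"array"},"squeeze":{"type":"number"}},"required":["series"]}

```bash
mkdir -p pics; cat > h.py <<'E'
import numpy as np, cv2
from workcell import bot
from scipy.spatial.transform import Rotation as Ro
def K(p):
    f=240/np.tan(np.radians(p["fovy"])/2); return np.array([[f,0,p["cx"]],[0,f,p["cy"]],[0,0,1]])
def cam(name,st=None):
    p=bot.camera_params(name)
    if name=="wrist":
        T=np.array(p["tool_from_camera"]); Rt=Ro.from_euler('xyz',st["tool_rot"]).as_matrix()
        Rw=Rt@T[:3,:3]; o=Rt@T[:3,3]+np.array(st["position"])
    else:
        Rw=np.array(p["R"]).T; o=-Rw@np.array(p["t"])
    return p,Rw,o
def ray(c,uv):
    p,Rw,o=c
    n=cv2.undistortPoints(np.array(uv,float).reshape(-1,1,2),K(p),np.array(p["dist_coeffs"],float)).reshape(-1,2)
    return np.c_[n,np.ones(len(n))]@Rw.T
def atz(c,uv,z):
    d=ray(c,uv); return c[2]+d*((z-c[2][2])/d[:,2])[:,None]
def atdepth(c,uv,dep):
    return c[2]+ray(c,uv)*np.array(dep)[:,None]
def maskpts(c,m,dep):
    v,u=np.nonzero(m&(dep>0)); return atdepth(c,np.c_[u,v],dep[v,u])
E
python3 - <<'E'
from h import *
st=bot.observe(); print({k:np.round(st[k],3) for k in("clock","position","tool_rot","force","grip_width")})
for n in("scene","side"):
    pic,dep=bot.grab_frame(n); c=cam(n)
    cv2.imwrite(f"pics/{n}0.png",pic[...,::-1])
    print(n,c[2].round(3),c[1][:,2].round(2))
    for t in("knob","fixture","figure_tall","figure_small","mould_cup","mix_cup"):
        r=bot.trace(n,t)
        for q in r[:1]:
            P=maskpts(c,q["mask"],dep)
            print(t,round(q["conf"],2),np.round(q["bbox"]),len(P), np.median(P,0).round(3) if len(P) else'',np.percentile(P,[3,97],axis=0).round(3).tolist() if len(P) else '')
E
```

```text
{'clock': np.float64(0.0), 'position': array([0.156, 0.605, 0.231]), 'tool_rot': array([-3.14,  0.  ,  2.89]), 'force': array([ 0.112,  0.729, -0.837]), 'grip_width': np.float64(0.085)}
scene [ 1.168 -0.53   1.334] [-0.4   0.35 -0.85]
knob 0.63 [297. 220. 304. 231.] 78 [ 0.501 -0.016  0.089] [[0.49, -0.022, 0.061], [0.506, -0.006, 0.111]]
fixture 0.72 [261. 170. 392. 280.] 6884 [0.535 0.066 0.053] [[0.432, -0.096, 0.006], [0.607, 0.262, 0.089]]
figure_tall 0.79 [370. 224. 390. 258.] 441 [0.695 0.134 0.061] [[0.668, 0.121, 0.008], [0.716, 0.162, 0.109]]
figure_small 0.7 [341. 256. 352. 278.] 169 [0.677 0.014 0.04 ] [[0.661, 0.006, 0.007], [0.689, 0.04, 0.069]]
mould_cup 0.63 [246. 203. 272. 228.] 512 [ 0.343 -0.053  0.029] [[0.318, -0.091, 0.003], [0.388, -0.024, 0.053]]
mix_cup 0.91 [247. 253. 272. 288.] 644 [ 0.506 -0.19   0.05 ] [[0.484, -0.226, 0.004], [0.551, -0.162, 0.082]]
side [ 0.365 -1.026  1.002] [ 0.14  0.72 -0.68]
knob 0.66 [256. 187. 306. 244.] 1621 [0.504 0.108 0.074] [[0.45, -0.023, 0.033], [0.577, 0.153, 0.105]]
fixture 0.91 [243. 157. 334. 287.] 8596 [0.506 0.038 0.054] [[0.424, -0.101, 0.008], [0.597, 0.262, 0.09]]
figure_tall 0.71 [332. 173. 354. 215.] 671 [0.682 0.128 0.055] [[0.662, 0.118, 0.003], [0.711, 0.149, 0.107]]
figure_small 0.74 [342. 218. 358. 240.] 295 [0.667 0.009 0.035] [[0.655, 0.002, 0.002], [0.688, 0.026, 0.068]]
mould_cup 0.81 [208. 252. 242. 289.] 1040 [ 0.351 -0.044  0.031] [[0.316, -0.094, 0.001], [0.386, -0.019, 0.052]]
mix_cup 0.78 [284. 275. 323. 320.] 1274 [ 0.517 -0.203  0.053] [[0.485, -0.23, 0.006], [0.548, -0.162, 0.082]]
```

```bash
python3 - <<'E'
from h import *
for n in("scene","side"):
    pic,dep=bot.grab_frame(n); c=cam(n)
    v,u=np.mgrid[150:300,230:400]; u=u.ravel();v=v.ravel(); P=atdepth(c,np.c_[u,v],dep[v,u])
    box=(P[:,0]>.38)&(P[:,0]<.65)&(P[:,1]>-.14)&(P[:,1]<.32)
    for lo,hi,l in((.048,.060,"plate"),(.095,.115,"knobtop"),(.006,.018,"base")):
        s=P[box&(P[:,2]>lo)&(P[:,2]<hi)]
        if l=="plate":
            m=np.zeros((500,700),np.uint8); 
            q=((s[:,:2]-[.35,-.2])*1000).astype(int); m[q[:,0].clip(0,499),q[:,1].clip(0,699)]=255
            m=cv2.morphologyEx(m,cv2.MORPH_CLOSE,np.ones((9,9)));m=cv2.morphologyEx(m,cv2.MORPH_OPEN,np.ones((25,25)))
            cn=max(cv2.findContours(m,0,2)[0],key=cv2.contourArea); r=cv2.minAreaRect(cn)
            print(n,l,"y,x centre",np.array(r[0])/1000+[-.2,.35],r[1],r[2], np.median(s[:,2]))
        else: print(n,l,len(s),s.mean(0).round(3) if len(s) else '', s.min(0).round(3),s.max(0).round(3))
    x0,y0=(230,150); im=cv2.resize(pic[y0:y0+150,x0:x0+190][...,::-1],None,fx=4,fy=4,interpolation=cv2.INTER_CUBIC)
    cv2.imwrite(f"pics/{n}c.png",im)
E
```

```text
scene plate y,x centre [-0.00544212  0.51130582] (179.27255249023438, 172.05160522460938) 1.6022611856460571 0.05461899301634254
scene knobtop 69 [0.5   0.008 0.104] [ 0.482 -0.023  0.095] [0.578 0.118 0.114]
scene base 1680 [0.55  0.09  0.012] [ 0.382 -0.139  0.006] [0.65  0.318 0.018]
side plate y,x centre [-0.00717285  0.51098206] (182.81500244140625, 168.76666259765625) 1.527525544166565 0.05450400952426904
side knobtop 97 [ 0.493 -0.008  0.104] [ 0.461 -0.027  0.095] [0.579 0.113 0.111]
side base 1868 [0.494 0.025 0.012] [ 0.381 -0.14   0.006] [0.649 0.309 0.018]
```

View pics/scenec.png

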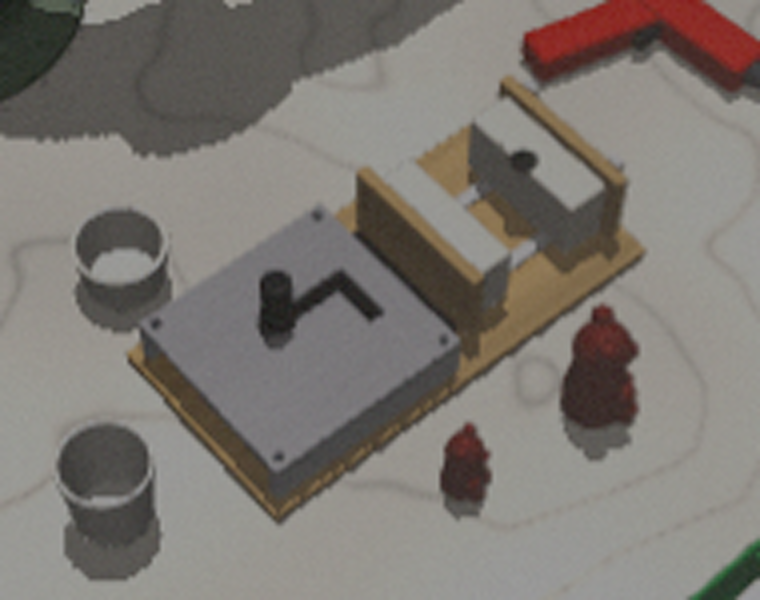

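View pics/sidec.png

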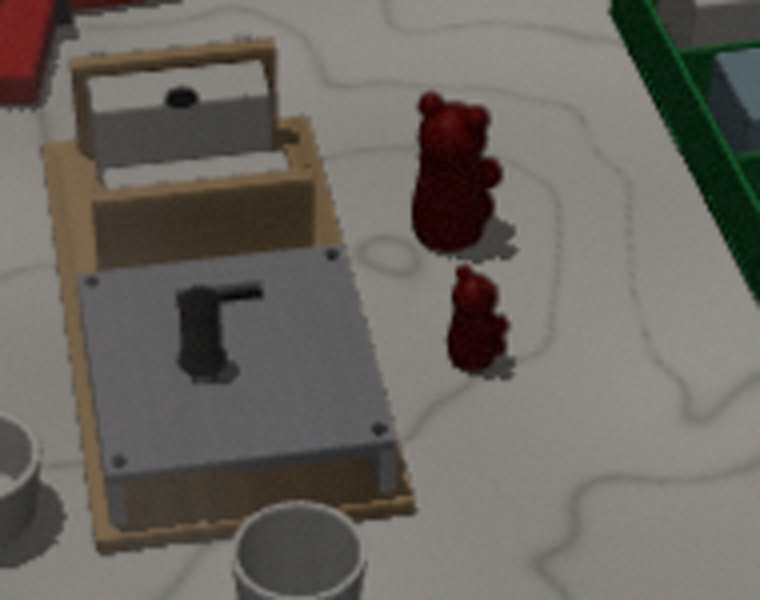

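```bash
cat >> h.py <<'E'
O=np.array([.5115,.0137]); YAW=np.radians(-1.6)
def fix(P): 
    c,s=np.cos(YAW),np.sin(YAW); return (np.atleast_2d(P)[:,:2]-O)@np.array([[c,-s],[s,c]])
def wor(f):
    c,s=np.cos(YAW),np.sin(YAW); return np.atleast_2d(f)@np.array([[c,s],[-s,c]])+O
def tool(st,w):  # shift (cm) in tool axes to world point
    return 100*Ro.from_euler('xyz',st["tool_rot"]).as_matrix().T@(np.array(w)-np.array(st["position"]))
E
python3 - <<'E'
from h import *
A=lambda n,L,z:[(p.round(4),(fix(p)*1000).round(1)) for p in atz(cam(n),[(230+u/4-.4,150+v/4-.4) for u,v in L],z)]
print("knob top",A("scene",[(276,280)],.107),A("side",[(201,293)],.107))
print("corner,end centre",A("scene",[(341,275),(378,316)],.054),A("side",[(262,291)],.054))
print("board top front corners",A("scene",[(358,172),(476,270)],.091))
st=bot.observe(); 
for w in([.43,.32,.23],[.51,-.06,.20]): print(tool(st,w))
E
```

```text
knob top [(array([ 0.4927, -0.0095,  0.107 ]), array([[-18.2, -23.7]]))] [(array([ 0.495 , -0.0076,  0.107 ]), array([[-15.9, -21.7]]))]
corner,end centre [(array([0.4932, 0.0539, 0.054 ]), array([[-19.4,  39.7]])), (array([0.5408, 0.0501, 0.054 ]), array([[28.2, 37.2]]))] [(array([0.5402, 0.047 , 0.054 ]), array([[27.8, 34.1]]))]
board top front corners [(array([0.4477, 0.1115, 0.091 ]), array([[-66.5,  96. ]])), (array([0.5765, 0.1168, 0.091 ]), array([[ 62.1, 104.9]]))]
[-33.67009725 -20.79151317   0.12894538]
[-50.88886184 -55.59825766   3.12972604]
```

Emit:
move_arm(
  series=[
    [[-33.7,-20.8,0],[0,0,-0.1],0],
    [[-33.7,-20.8,0],[0,0,-0.22],0],
    [[-33.7,-20.8,0],[0,0,-0.22],0],
    [[-33.7,-20.8,0],[0,0,-0.22],0],
    [[-33.7,-20.8,0],[0,0,-0.22],0],
    [[-33.7,-20.8,0],[0,0,-0.22],0],
    [[-33.7,-20.8,0],[0,0,-0.22],0],
    [[-33.7,-20.8,0],[0,0,-0.22],0],
    [[-33.7,-20.8,0],[0,0,-0.22],0],
    [[-48.7,-54.9,3],[0,0,-0.22],0],
    [[-48.7,-54.9,3],[0,0,-0.22],0],
    [[-48.7,-54.9,3],[0,0,-0.22],0],
    [[-48.7,-54.9,3],[0,0,-0.22],0],
    [[-48.7,-54.9,3],[0,0,-0.22],0],
    [[-48.7,-54.9,3],[0,0,-0.22],0],
    [[-48.7,-54.9,3],[0,0,-0.22],0],
    [[-48.7,-54.9,3],[0,0,-0.22],0],
    [[-48.7,-54.9,3],[0,0,-0.22],0],
    [[-48.7,-54.9,3],[0,0,-0.22],0],
    [[-48.7,-54.9,3],[0,0,-0.22],0],
  ],
  squeeze=40,
)

```text
clock: 2.47
position: [0.4907, -0.0522, 0.2011]
tool_rot: [-3.14, 0.0, 3.104]
force: [-0.6, -0.6, 0.5]
grip_width: -0.0001
finger_force: 0.0
```

```bash
python3 - <<'E'
from h import *
st=bot.observe(); print({k:np.round(st[k],3) for k in("clock","position","tool_rot","force","grip_width","qd")})
pic,dep=bot.grab_frame("wrist"); cv2.imwrite("pics/w1.png",pic[...,::-1]); c=cam("wrist",st); print(c[2],c[1][:,2])
for t in("knob","fixture"):
  for q in bot.trace("wrist",t)[:2]:
    P=maskpts(c,q["mask"],dep); print(t,q["conf"],np.round(q["bbox"]),np.median(P,0) if len(P) else 0)
    if t=="knob" and len(P):
        s=P[(P[:,2]>.098)&(P[:,2]<.115)]; print(len(s), s.mean(0),s.min(0),s.max(0), fix(s.mean(0))*1000)
E
```

```text
{'clock': np.float64(2.467), 'position': array([ 0.491, -0.052,  0.201]), 'tool_rot': array([-3.14 ,  0.   ,  3.104]), 'force': array([-0.648, -0.6  ,  0.453]), 'grip_width': np.float64(-0.0), 'qd': array([-0.066, -0.014, -0.049,  0.016, -0.003,  0.004, -0.076])}
[ 0.42252873 -0.04862499  0.34334877] [ 0.27058368 -0.00969913 -0.9626476 ]
fixture 0.67 [249. 117. 640. 350.] [0.49378431 0.05425048 0.05362   ]
```

View pics/w1.png

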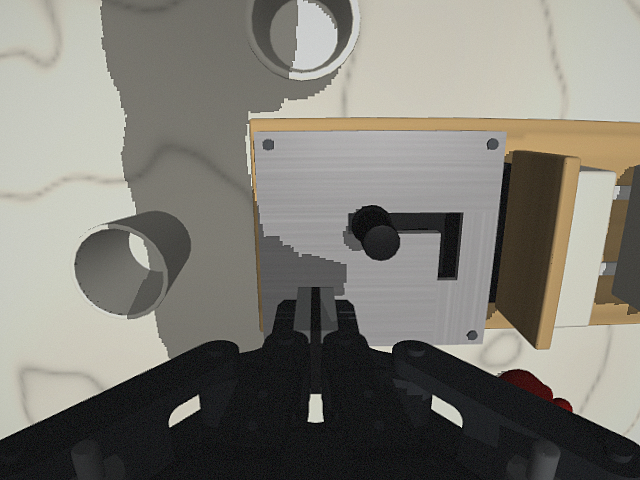

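Wrist view: knob top centred near (381,242), slot corner near (451,222), short leg ending at row ~279; plate screws at (268,145), (492,144), (472,335).

```bash
python3 - <<'E'
from h import *
st=bot.observe(); c=cam("wrist",st)
a=atz(c,[(268,145),(492,144),(472,335),(451,222),(462,212),(462,279),(440,279)],.054); k=atz(c,[(381,242)],.107)
d=a[1]-a[0]; print("yaw",np.degrees(-np.arctan2(d[0],d[1]))); d=a[2]-a[1]; print(np.degrees(np.arctan2(d[1],d[0])))
print(a.round(4),(fix(a)*1000).round(1)); print("knob",k.round(4),fix(k)*1000)
w=wor([[-.019,-.062]])[0]; print(w)
E
```

```text
yaw -1.1799830629434722
-1.1714980069737009
[[ 0.4341 -0.0773  0.054 ]
 [ 0.4374  0.0829  0.054 ]
 [ 0.59    0.0798  0.054 ]
 [ 0.4942  0.0558  0.054 ]
 [ 0.4868  0.0638  0.054 ]
 [ 0.5403  0.0675  0.054 ]
 [ 0.5396  0.05    0.054 ]] [[-74.8 -93.1]
 [-76.   67.1]
 [ 76.7  68.3]
 [-18.5  41.6]
 [-26.1  49.3]
 [ 27.3  54.6]
 [ 27.1  37. ]]
knob [[ 0.4924 -0.0054  0.107 ]] [[-18.56810176 -19.62613018]]
[ 0.49077627 -0.04774532]
```

Emit:
move_arm(
  series=[
    [[-0.2,-0.3,4],[0,0,0],0],
    [[-0.2,-0.3,8],[0,0,0],0],
    [[-0.2,-0.3,12.4],[0,0,0],0],
    [[-0.2,-0.3,12.4],[0,0,0],0],
    [[-0.2,-0.3,12.4],[0,0,0],0],
    [[-0.2,-0.3,12.4],[0,0,0],0],
    [[-0.2,-0.3,12.4],[0,0,0],0],
    [[-0.2,-0.3,12.4],[0,0,0],0],
  ],
)

```text
clock: 3.28
position: [0.4938, -0.0506, 0.0795]
tool_rot: [3.141, 0.004, 3.11]
force: [0.4, 0.6, -0.4]
grip_width: 0.0001
finger_force: 0.0
```

Emit:
move_arm(
  series=[
    [[0,0.5,0],[0,0,0],0],
    [[0,1.0,0],[0,0,0],0],
    [[0,1.3,0],[0,0,0],0],
    [[0,1.6,0],[0,0,0],0],
    [[0,1.9,0],[0,0,0],0],
    [[0,2.3,0],[0,0,0],0],
    [[0,2.7,0],[0,0,0],0],
    [[0,3.1,0],[0,0,0],0],
    [[0,3.5,0],[0,0,0],0],
    [[0,3.9,0],[0,0,0],0],
    [[0,4.3,0],[0,0,0],0],
    [[0,4.7,0],[0,0,0],0],
    [[0,5.1,0],[0,0,0],0],
    [[0,5.5,0],[0,0,0],0],
    [[0,5.8,0],[0,0,0],0],
    [[0,6.1,0],[0,0,0],0],
    [[0,6.4,0],[0,0,0],0],
    [[0,6.6,0],[0,0,0],0],
    [[0,6.8,0],[0,0,0],0],
    [[0,6.8,0],[0,0,0],0],
  ],
)

```text
clock: 4.95
position: [0.4946, 0.0176, 0.0773]
tool_rot: [3.141, -0.0, 3.11]
force: [-0.3, -0.8, 1.0]
grip_width: -0.0003
finger_force: 0.1
```

```bash
python3 - <<'E'
from h import *
st=bot.observe(); pic,dep=bot.grab_frame("wrist"); cv2.imwrite("pics/w2.png",pic[...,::-1])
E
```

```text
(no output)
```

View pics/w2.png

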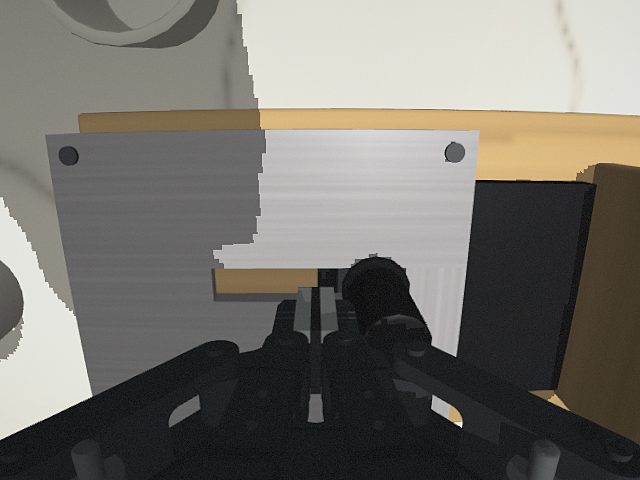

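The wrist view shows the finger against the knob (foot ~(378,290)), with the slot clear behind it back to (215,285). The knob has moved along the leg, so I'll push slowly to the stop.

Emit:
move_arm(
  series=[
    [[0,0.2,0],[0,0,0],0],
    [[0,0.4,0],[0,0,0],0],
    [[0,0.6,0],[0,0,0],0],
    [[0,0.75,0],[0,0,0],0],
    [[0,0.9,0],[0,0,0],0],
    [[0,0.9,0],[0,0,0],0],
    [[0,0.9,0],[0,0,0],0],
  ],
)

```text
clock: 5.58
position: [0.4947, 0.0247, 0.0773]
tool_rot: [-3.14, -0.0, 3.108]
force: [-1.3, -12.6, 2.7]
grip_width: 0.0001
finger_force: 6.2
```

Emit:
move_arm(
  series=[
    [[0,0.1,0],[0,0,0],0],
    [[0,0.15,0],[0,0,0],0],
    [[0,0.15,0],[0,0,0],0],
    [[0,0.15,0],[0,0,0],0],
  ],
)

```text
clock: 5.92
position: [0.4947, 0.0251, 0.0774]
tool_rot: [-3.139, -0.0, 3.107]
force: [-1.4, -19.0, 5.2]
grip_width: 0.0002
finger_force: 9.6
```

```bash
python3 - <<'E'
from h import *
st=bot.observe(); print(np.round(st["position"],4),np.round(st["force"],1))
pic,dep=bot.grab_frame("side"); c=cam("side"); cv2.imwrite("pics/s2.png",cv2.resize(pic[150:300,230:420,::-1],None,fx=4,fy=4,interpolation=cv2.INTER_CUBIC))
E
```

```text
[0.4947 0.0251 0.0774] [ -1.4 -19.    5.2]
```

View pics/s2.png

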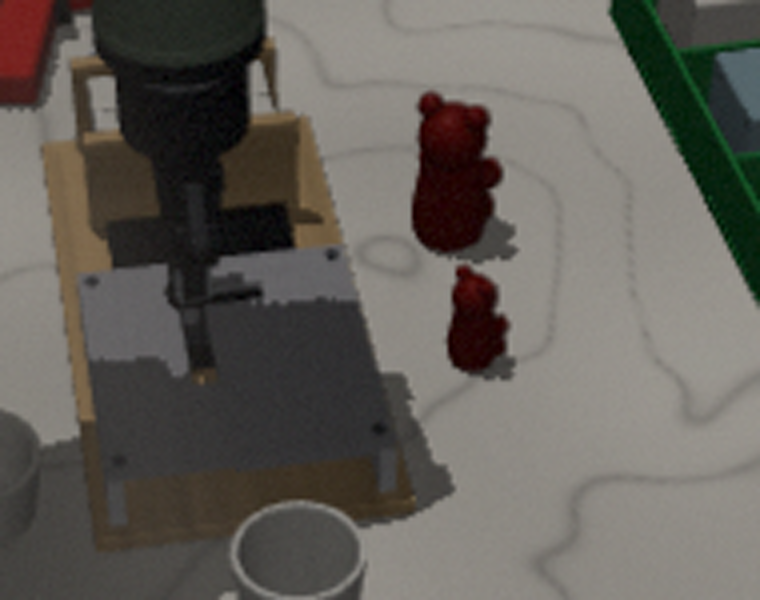

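Emit:
move_arm(
  series=[
    [[0,-1.0,0],[0,0,0],0],
    [[0,-3.0,0],[0,0,0],0],
    [[0,-3.0,0],[0,0,0],0],
    [[2.0,-3.0,0],[0,0,0],0],
    [[4.0,-3.0,0],[0,0,0],0],
    [[4.0,-3.0,0],[0,0,0],0],
    [[4.0,-1.0,0],[0,0,0],0],
    [[4.0,1.0,0],[0,0,0],0],
    [[4.0,2.3,0],[0,0,0],0],
    [[4.0,2.3,0],[0,0,0],0],
    [[4.0,2.3,0],[0,0,0],0],
    [[4.0,2.3,0],[0,0,0],0],
  ],
)

```text
clock: 6.97
position: [0.4558, 0.0515, 0.0773]
tool_rot: [-3.141, -0.0, 3.11]
force: [0.6, -0.2, 0.1]
grip_width: 0.0
finger_force: 0.0
```

```bash
python3 - <<'E'
from h import *
st=bot.observe(); pic,dep=bot.grab_frame("wrist"); cv2.imwrite("pics/w3.png",pic[...,::-1])
E
```

```text
(no output)
```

View pics/w3.png

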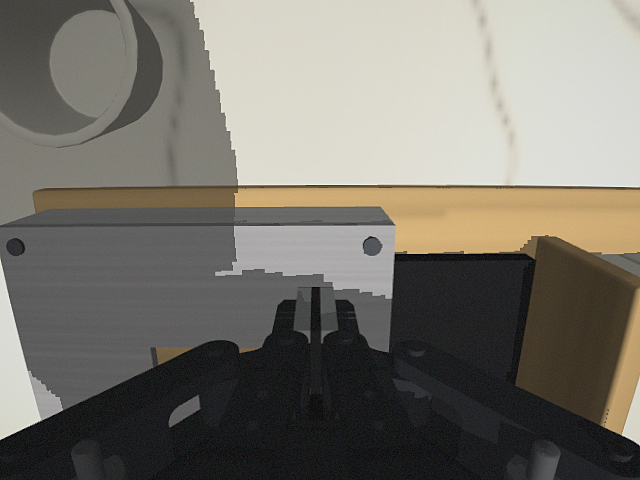

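The view shows the fingers beside the plate's −x edge, with the knob hidden behind them. Now the sideways push.

Emit:
move_arm(
  series=[
    [[-0.5,0,0],[0,0,0],0],
    [[-1.0,0,0],[0,0,0],0],
    [[-1.3,0,0],[0,0,0],0],
    [[-1.5,0,0],[0,0,0],0],
    [[-1.7,0,0],[0,0,0],0],
    [[-1.9,0.03,0],[0,0,0],0],
    [[-2.1,0.05,0],[0,0,0],0],
    [[-2.3,0.07,0],[0,0,0],0],
    [[-2.5,0.1,0],[0,0,0],0],
    [[-2.7,0.1,0],[0,0,0],0],
    [[-2.7,0.1,0],[0,0,0],0],
  ],
)

```text
clock: 7.93
position: [0.4831, 0.0521, 0.0773]
tool_rot: [3.142, 0.0, 3.11]
force: [-0.5, 0.2, -0.1]
grip_width: -0.0004
finger_force: 0.0
```

Emit:
move_arm(
  series=[
    [[-0.2,0,0],[0,0,0],0],
    [[-0.4,0.02,0],[0,0,0],0],
    [[-0.6,0.02,0],[0,0,0],0],
    [[-0.8,0.04,0],[0,0,0],0],
    [[-1.0,0.04,0],[0,0,0],0],
    [[-1.2,0.06,0],[0,0,0],0],
    [[-1.4,0.06,0],[0,0,0],0],
    [[-1.6,0.08,0],[0,0,0],0],
    [[-1.8,0.08,0],[0,0,0],0],
    [[-2.0,0.1,0],[0,0,0],0],
    [[-2.2,0.1,0],[0,0,0],0],
  ],
)

```text
clock: 8.85
position: [0.505, 0.0524, 0.0773]
tool_rot: [-3.142, 0.0, 3.11]
force: [-2.0, -0.9, 0.7]
grip_width: -0.0002
finger_force: 0.7
```

```bash
python3 - <<'E'
from h import *
st=bot.observe(); pic,dep=bot.grab_frame("side"); cv2.imwrite("pics/s4.png",cv2.resize(pic[150:300,230:420,::-1],None,fx=4,fy=4,interpolation=cv2.INTER_CUBIC))
E
```

```text
(no output)
```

View pics/s4.png

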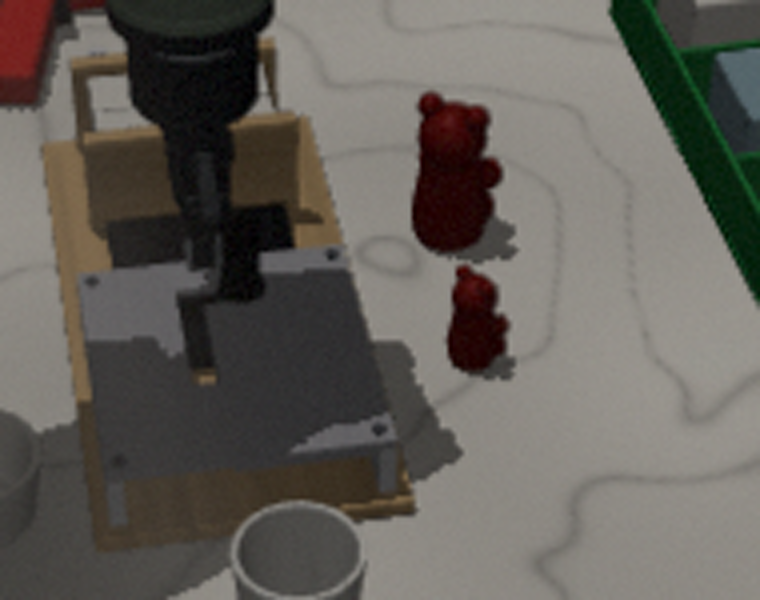

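The knob is now well along the short leg at about (243,285), right beside the finger. I'll carry on to the stop.

Emit:
move_arm(
  series=[
    [[-0.15,0,0],[0,0,0],0],
    [[-0.3,0,0],[0,0,0],0],
    [[-0.45,0,0],[0,0,0],0],
    [[-0.6,0,0],[0,0,0],0],
    [[-0.7,0,0],[0,0,0],0],
    [[-0.7,0,0],[0,0,0],0],
  ],
)

```text
clock: 9.4
position: [0.5106, 0.0521, 0.0772]
tool_rot: [-3.141, -0.003, 3.11]
force: [-9.9, 0.3, 7.7]
grip_width: 0.0
finger_force: 4.5
```

Emit:
move_arm(
  series=[
    [[-0.1,0,0],[0,0,0],0],
    [[-0.15,0,0],[0,0,0],0],
    [[-0.15,0,0],[0,0,0],0],
    [[-0.15,0,0],[0,0,0],0],
  ],
)

```text
clock: 9.73
position: [0.511, 0.052, 0.0771]
tool_rot: [-3.141, -0.005, 3.11]
force: [-15.6, -0.3, 12.9]
grip_width: 0.0001
finger_force: 8.2
```

Emit:
move_arm(
  series=[
    [[1.0,0,0],[0,0,0],0],
    [[3.0,0,0],[0,0,0],0],
    [[4.0,0,0],[0,0,0],0],
    [[4.0,0,0],[0,0,0],0],
    [[4.0,0,-4],[0,0,0],0],
    [[4.0,0,-8],[0,0,0],0],
    [[4.0,0,-12],[0,0,0],0],
    [[4.0,-4,-14],[0,0,0],0],
    [[4.0,-8,-14],[0,0,0],0],
    [[4.0,-10,-14],[0,0,0],0],
    [[4.0,-10,-14],[0,0,0],0],
    [[4.0,-10,-14],[0,0,0],0],
    [[4.0,-10,-14],[0,0,0],0],
    [[4.0,-10,-14],[0,0,0],0],
  ],
)

```text
clock: 10.9
position: [0.4705, -0.0457, 0.2173]
tool_rot: [3.141, 0.0, 3.111]
force: [-0.9, 0.5, 0.4]
grip_width: 0.0001
finger_force: 0.0
```

```bash
python3 - <<'E'
from h import *
st=bot.observe(); pic,dep=bot.grab_frame("wrist"); cv2.imwrite("pics/w5.png",pic[...,::-1]); print(st["clock"],st["position"],np.abs(st["qd"]).max())
E
```

```text
10.9 [ 0.47049901 -0.04572722  0.21726038] 0.006342814475745035
```

View pics/w5.png

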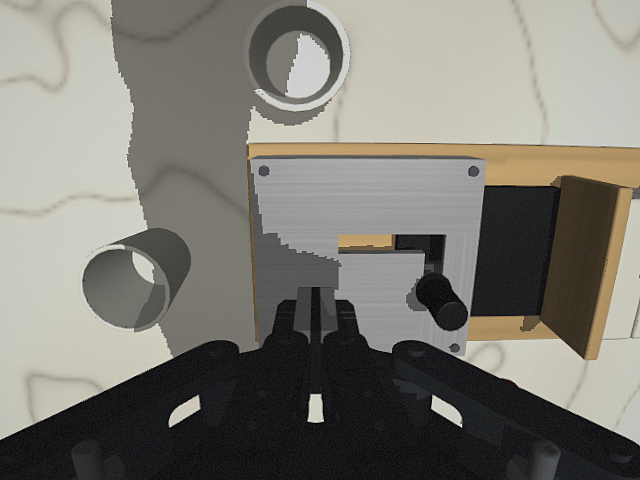

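The knob (top ~(453,316), foot ~(432,288)) covers the end of the short leg, the mould is closed, and the hand is clear. One numeric check, then hand in.

```bash
python3 - <<'E'
from h import *
k=atz(cam("wrist",bot.observe()),[(453,316)],.107)[0]; a=atz(cam("wrist",bot.observe()),[(434,244)],.054)[0]
print("knob",k,"corner",a,"travel",k-a)
if k[0]-a[0]>.030: print(bot.job_done())
E
```

```text
knob [0.5326028  0.05034554 0.107     ] corner [0.4956299  0.04998296 0.054     ] travel [0.0369729  0.00036257 0.053     ]
the job is handed in; nothing more can be done
None
```

The mould is closed and locked: the knob measured about 37 mm along the 38 mm short leg, the mould halves are together, and the job was handed in at about 11 s with the hand clear (no verdict came back).

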